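# Take the ring transformer off the current test set

### The job

The test is finished. Switch the test set off by pushing the red-knobbed lever on its top all the way over, away from the robot; then slide the orange ring transformer along the copper bar and off the bar's open end without forcing it against the bar, and set it down gently, standing on its foot, inside the green tray. Leave the lever off and do not disturb the relay, the meter or the screwdriver.

Things in the scene. Friction and masses are not known exactly. Their poses are not given: they have to be found in the camera images.
- test_set: bench current test set, a white box with a blue front and top, 220 (x) x 160 (y) x 170 high, fixed to the bench. Origin: centre of its underside, on the bench. Its own +y points out of the front panel (the panel lies at y = +80) along the copper bar; its yaw varies by about -20 to +11 degrees, yaw 0 being aligned with the world. Small round terminals stand 16 out of the panel near its foot.
- bar_tip (a point): centre of the open end of the copper bar, a level round bar 18 in diameter, 150 long, fixed in the test set's front panel at its other end, axis 135 above the bench. Axes as the test set: +y points along the bar, outward past the open end. A black collar 38 in diameter and 8 long surrounds its root.
- power_lever (a joint): power lever on top of the test set, rad: it starts at 0 to 0.25 (on), leaning towards the test set's own -x (the robot's side); end stop 1.0 (off), leaning to its +x. Over 0.85 counts as off. It stays where it is left; moving it takes about 1 N at the knob.
- power_lever_tip (a point): centre of the lever's red ball knob, 26 in diameter, 80 from the hinge, on a 10 mm steel stem. It turns with the lever.
- lever_hinge (a point): hinge axis of the lever, level, 192 above the bench (22 above the set's top), 20 behind the set's centre. Axes as the test set. The knob stands at 80*(sin(q-0.5), 0, cos(q-0.5)) from here, q being the joint value. A black block 70 (x) x 50 (y) x 25 high under it, on the set's top, carries the hinge.
- ct_mid (a point): ring transformer, loose, 0.4 to 0.8 kg; this point is the centre of its hole, 48 above its underside. Orange ring 80 outside diameter, hole 36, 40 long along its own y (the hole axis); black foot 90 (x) x 50 (y) x 10. At the start it hangs on the bar, foot down, axes as the test set's, the hole's upper edge resting on the bar (hole centre 9 below bar axis), 55 to 85 inward of the bar tip.
- ct_grip (a point): the place to grip the ring transformer from above: centre of the black terminal block on top of it, 57 above the hole centre. The block is 40 (x) x 28 (y), its top is 17 above this point, and it stands 34 clear above the ring. Axes as the transformer.
- tray_green: green open tray fixed to the bench, outside 150 x 150 x 30 high, walls and floor 5 thick. Origin: centre of its underside, on the bench. It stands on the robot's left, in the near or the far place.
- tray_yellow: yellow tray of the same size in the other place (wrong tray). Origin: centre of its underside.
- relay: bystander: loose white and blue relay 60 x 90 x 62 high, standing in the yellow tray. Origin: centre of its underside.
- meter: bystander: yellow hand multimeter lying on the bench beyond the work, 85 x 170 x 36 high, long along its own y. Origin: centre of its underside.
- screwdriver: bystander: screwdriver lying on the bench between the robot and the work, along its own x, about 200 long and 26 thick, red handle; origin half-way along it, on the bench.
There are look-alikes about, which are no part of the job. Leave any pink look-alike of the part that bears ct_mid alone. Of the things that look like the tray_green, take the one that is nearest to the robot's base at the start.

How it is judged:
By the outcome, as a careful person would: the job done as asked, in the order asked, and still so for the second after the job is handed in, with the robot touching nothing.
It also fails if it takes over 51 s, if anything falls off the work surface, if the arm or the gripper's body presses on something with over 40 N, if the wrist force passes 120 N, or if a joint passes its speed limit or range.

### The arm

A 7-joint arm with a two-finger parallel gripper is mounted at the origin on the work surface. World frame = base frame: x ahead of the robot, y to its left, z up, the work surface at z = 0. Lengths are in m, angles in rad, forces in N, time in s.
With the tool pointing down it reaches from about 0.425 to 0.95 m from the base axis. Payload 16.7 kg.
Tool frame: the origin (TCP) lies midway between the tips of the shut fingers; the grasp point (between the pads) lies arm.tcp_to_grasp behind it (arm.tcp_to_grasp is the distance from the TCP to the grasp point, in m); z points along the fingers, y is the direction in which the jaws open and shut (so a half turn about z gives the same grasp; the last joint's range is limited). The gripper opens to 94 mm and grips with 3 to 60 N. Pads are 16 mm wide; open, the fingers measure 119 mm over their backs; the gripper's body (75 mm by 177 mm) begins 78 mm behind the grasp point.
Start: joints at [1.171, 0.426, 0.074, 1.606, -0.034, 1.111, -0.067], TCP at [0.167, -0.654, 0.205] pointing down, gripper open.
Joint ranges: [-2.85, 2.85], [-0.5, 2.14], [-1.23, 1.37], [0.21, 2.46], [-1.02, 4.16], [0.16, 2.05], [-2.73, 2.73]. Speed limits (rad/s): [1.89, 1.89, 2.39, 2.39, 3.01, 3.01, 3.01].

### API

Orientations are given as a unit quaternion [w, x, y, z].
In Python, from cell import status, viewer, ticket, arm gives the robot as it stands.
- The arm moves only by the tool play_rows, never from a script. Its argument "commands" is a list of rows, each a list of 2 entries, a list of its own where there are three numbers: the shift along the world's x, y, z in cm, then the turn, a rotation vector about the world's x, y, z in degrees. In form: [[[x, y, z], [ax, ay, az]], ...]. A call has 1 to 20 rows; each row is the pose to reach, as a shift and turn from the pose commanded when the call began; what a row does not reach only later rows make up. A row lasts 1/8 s, in which the tool goes at most 62.5 mm and 10.7 degrees, less where a joint would pass 70% of its speed; a pose out of reach is approached as far as the arm can. A call with a gripper value outside its range is refused whole. "jaw" is the opening in per cent of the stroke, from 0 (shut) to 100 (fully open), set as the call begins (left out, the last holds). The fingers move at their own pace and stop on an object; "grip_force" is the grip in N (left out, the last holds). Time passes only in rows, so rows that repeat a pose let the fingers close. It gives the time, the measured TCP pose, the force and the opening at its end, in the units of the state.
- status.get_state(): the state, without advancing time (a new reading comes with each control period).
- viewer.grab_frame(name): name is "scene" or "top" or "wrist"; returns the picture (400x640x3 uint8, red, green, blue); there is no depth.
- viewer.get_calibration(name): a dict with "K" (3x3 intrinsics, pixels), "D" ([k1, k2, p1, p2, k3] as OpenCV has them; the pictures are not rectified), "R" (3x3) and "t" (3): a world point X has camera coordinates R X + t. Camera axes: x right, y down, z forward; pixel columns grow to the right and rows downward; lengths in m; the calibration is good to about 2 mm. A picture is of the moment at which its call begins: read the wrist's pose just before it. get_calibration takes no time and is no camera call; for the wrist camera it gives the pose at the moment of the call.
- ticket.finish_job(): hands the job in, once; it reports no verdict.
The state is a dict: "t": time; "joint_pos": joint angles; "dq": joint speeds; "joint_torque": joint torques, N m; "ee_pos": TCP position; "tcp_rot": TCP orientation; "wrist_force": force on the tool from outside, world axes, zero at the start; "ft_torque": the same for the moment, N m; "grip_width": opening from 0.0 (shut) to 1.0 (fully open).
Only numpy, scipy, OpenCV 4.12 (cv2) and the standard library are available. Lean on these libraries where they do the work, as an engineer would, in place of code of your own. Each camera call takes 0.05 s, during which the arm holds its last target. There are 200 camera calls.

## Working session

There is one attempt and no reset: what is moved stays moved. The work goes in short steps, Python scripts to look and compute and a tool call to move; the robot and the scene stay as the last step left them, time stands still between calls to the robot, and variables do not carry over. Pictures are saved under pics/ and viewed, about 8 in all and at most 12, crops included, and the job is handed in when it is done.

Besides the shell and the picture viewer there is one more tool, called as name(argument=value, ...) on one line, values as JSON. play_rows: Moves the arm, as the interface text tells. Its arguments: {"type":"object","properties":{"commands":{"type":"array"},"jaw":{"type":"number"},"grip_force":{"type":"number"}},"required":["commands"]}

```bash
mkdir -p pics; ls; python3 - <<'E'
from cell import status, viewer, ticket, arm
import cv2, json, numpy as np
print(status.get_state()); print(arm.tcp_to_grasp)
for n in ("scene","top","wrist"):
    c=viewer.get_calibration(n); print(n,{k:np.round(v,4).tolist() for k,v in c.items()})
    im=viewer.grab_frame(n); cv2.imwrite(f"pics/{n}0.png",im[:,:,::-1])
E
```

```text
pics
{'t': 0.0, 'joint_pos': array([ 1.17146738,  0.42671244,  0.07385319,  1.60665939, -0.03410506,
        1.11079847, -0.06711691]), 'dq': array([-0.00037087, -0.00053559, -0.00068665, -0.00210222, -0.00057659,
        0.00029475,  0.00011534]), 'joint_torque': array([-1.61233056e-03, -9.35819507e+01,  3.66620466e+00, -4.54187572e+01,
       -4.88533883e-02,  2.04005098e-02,  1.48720678e-04]), 'ee_pos': array([ 0.16673647, -0.65359802,  0.20476563]), 'tcp_rot': array([-6.46536770e-04,  9.92211507e-01,  1.24562800e-01, -1.28002443e-04]), 'wrist_force': array([-0.42040391, -0.44412526, -0.24785628]), 'ft_torque': array([0.01081103, 0.03218601, 0.07804265]), 'grip_width': 0.9980800210631997}
0.0188
scene {'K': [[484.5722, 0.0, 318.1101], [0.0, 484.5722, 202.3166], [0.0, 0.0, 1.0]], 'D': [-0.0479, 0.0, 0.0, 0.0, 0.0], 'R': [[-0.4437, 0.8962, -0.0016], [0.7121, 0.3515, -0.6077], [-0.544, -0.2708, -0.7942]], 't': [0.1962, -0.3323, 1.7957]}
top {'K': [[518.2352, 0.0, 313.4426], [0.0, 518.2352, 206.4742], [0.0, 0.0, 1.0]], 'D': [-0.03, 0.0, 0.0, 0.0, 0.0], 'R': [[0.0113, -0.9999, -0.0065], [-0.9916, -0.0104, -0.1293], [0.1292, 0.0079, -0.9916]], 't': [0.0824, 0.6097, 1.6726]}
wrist {'K': [[341.8974, 0.0, 318.9623], [0.0, 341.8974, 200.5621], [0.0, 0.0, 1.0]], 'D': [-0.0374, 0.0, 0.0, 0.0, 0.0], 'R': [[0.2463, -0.9692, -0.0013], [-0.9326, -0.2373, 0.2719], [-0.2638, -0.0658, -0.9623]], 't': [-0.6732, -0.0271, 0.3927]}
```

View pics/scene0.png

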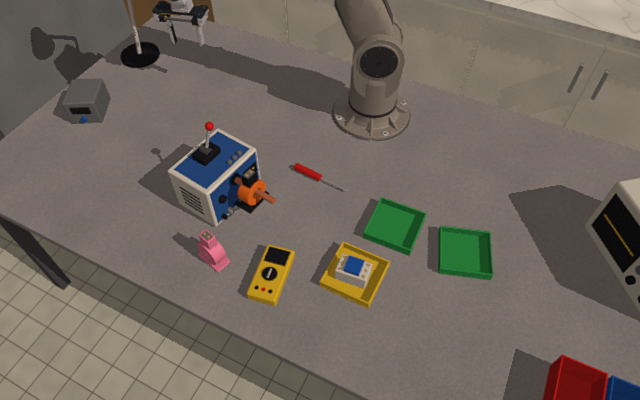

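View pics/top0.png

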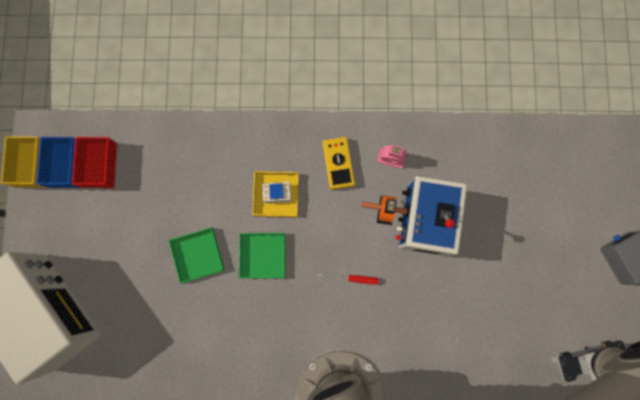

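Top view: there are two green trays, at (263,256) and (197,255). The first is nearer the base (340,385), so it is the one meant. The orange ring is at (388,208) with the bar tip at about (363,205), and the pink look-alike is at (391,156). The test set is at (437,215), the knob at (449,224) and the screwdriver at (350,279).

```bash
cat > h.py <<'E'
from cell import status, viewer, ticket, arm
import cv2, numpy as np
def ray(c,uv):
    n=cv2.undistortPoints(np.array(uv,float).reshape(-1,1,2),c["K"],c["D"]).reshape(-1,2)
    d=np.c_[n,np.ones(len(n))]@np.array(c["R"]); o=-np.array(c["R"]).T@np.array(c["t"])
    return o,d/np.linalg.norm(d,axis=1)[:,None]
def plane(c,uv,z):
    o,d=ray(c,uv); return o+d*((z-o[2])/d[:,2])[:,None]
def tri(c1,u1,c2,u2):
    o1,d1=ray(c1,[u1]);o2,d2=ray(c2,[u2]); d1=d1[0];d2=d2[0]
    s=np.linalg.lstsq(np.c_[d1,-d2],o2-o1,rcond=None)[0]
    a=o1+s[0]*d1;b=o2+s[1]*d2; return (a+b)/2,np.linalg.norm(a-b)
def proj(c,X):
    return cv2.projectPoints(np.array(X,float).reshape(-1,1,3),cv2.Rodrigues(np.array(c["R"]))[0],np.array(c["t"]),np.array(c["K"]),np.array(c["D"]))[0].reshape(-1,2)
def blobs(im,lo,hi,roi,amin=8):
    h=cv2.cvtColor(im,cv2.COLOR_RGB2HSV); m=cv2.inRange(h,lo,hi)
    x0,y0,x1,y1=roi; k=np.zeros_like(m);k[y0:y1,x0:x1]=m[y0:y1,x0:x1]
    cs,_=cv2.findContours(k,cv2.RETR_EXTERNAL,cv2.CHAIN_APPROX_NONE)
    return sorted([c for c in cs if cv2.contourArea(c)>=amin],key=cv2.contourArea,reverse=True)
E
python3 - <<'E'
from h import *
np.set_printoptions(precision=4,suppress=True)
I={n:cv2.imread(f"pics/{n}0.png")[:,:,::-1].copy() for n in("scene","top")}
C={n:viewer.get_calibration(n) for n in I}
def cen(c): m=cv2.moments(c); return m["m10"]/m["m00"],m["m01"]/m["m00"]
k={}
for n,roi in(("scene",(195,115,225,135)),("top",(435,210,465,235))):
    b=blobs(I[n],(0,150,90),(8,255,255),roi,4)+blobs(I[n],(172,150,90),(180,255,255),roi,4)
    print(n,"red",[(cen(c),cv2.contourArea(c)) for c in b]); k[n]=cen(b[0])
print("knob",tri(C["top"],k["top"],C["scene"],k["scene"]))
for roi in((225,220,300,290),(160,220,230,290)):
    b=blobs(I["top"],(45,100,40),(75,255,255),roi,100)[0]; r=cv2.minAreaRect(b)
    P=plane(C["top"],cv2.boxPoints(r),.03); print("green",r,P[:,:2],P.mean(0),np.linalg.norm(np.diff(P,axis=0),axis=1))
b=blobs(I["top"],(0,0,0),(180,255,255),(0,0,1,1),0)
# set top: blue
for n,roi in(("top",(395,170,475,260)),):
    bb=blobs(I[n],(100,120,50),(125,255,255),roi,100)
    r=cv2.minAreaRect(np.vstack(bb)); print("blue",r,plane(C[n],cv2.boxPoints(r),.17))
for n,roi in(("top",(355,190,415,230)),("scene",(230,170,285,225))):
    for c in blobs(I[n],(5,130,60),(20,255,255),roi,6): print(n,"orange",cen(c),cv2.boundingRect(c),cv2.contourArea(c))
t=cv2.resize(I["top"][165:265,345:478],(800,600),interpolation=cv2.INTER_CUBIC)
s=cv2.resize(I["scene"][115:230,160:290],(800,600),interpolation=cv2.INTER_CUBIC)
t=cv2.resize(I["top"][165:260,350:475],(500,380),interpolation=cv2.INTER_CUBIC)
cv2.imwrite("pics/c1.png",cv2.resize(I["top"][160:265,350:480],None,fx=6,fy=5.7,interpolation=cv2.INTER_CUBIC)[:,:,::-1])
cv2.imwrite("pics/c2.png",s[:,:,::-1])
E
```

```text
scene red [((208.95709570957092, 125.79537953795378), 50.5)]
top red [((448.48571428571427, 222.44761904761904), 35.0)]
knob (array([ 0.5373, -0.2983,  0.2678]), np.float64(0.0002487551456540566))
green ((261.5, 255.0), (44.0, 45.0), 90.0) [[0.519  0.3342]
 [0.5207 0.1853]
 [0.3766 0.1827]
 [0.3748 0.33  ]] [0.4478 0.2581 0.03  ] [0.1489 0.1441 0.1474]
green ((196.0712127685547, 255.0400390625), (45.33634567260742, 46.10671615600586), 74.35775756835938) [[0.495  0.5701]
 [0.5379 0.424 ]
 [0.3948 0.3787]
 [0.3525 0.5232]] [0.445 0.474 0.03 ] [0.1523 0.1501 0.1506]
blue ((436.6878662109375, 214.3879852294922), (40.205562591552734, 59.539756774902344), 7.853313446044922) [[ 0.4893 -0.2134  0.17  ]
 [ 0.6706 -0.2409  0.17  ]
 [ 0.6548 -0.363   0.17  ]
 [ 0.4738 -0.3338  0.17  ]]
top orange (384.0, 209.2940891472868) (362, 196, 46, 27) 344.0
scene orange (252.97845601436265, 192.21304608019148) (234, 177, 42, 29) 557.0
```

View pics/c1.png

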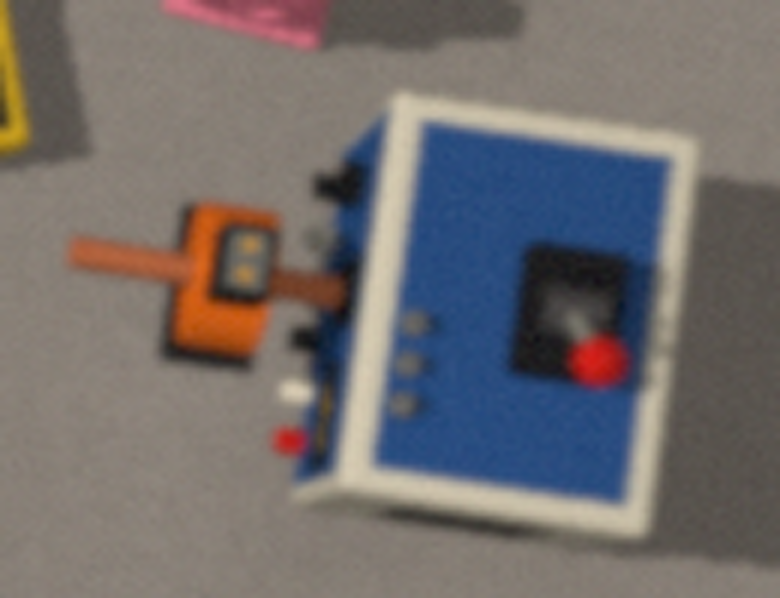

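View pics/c2.png

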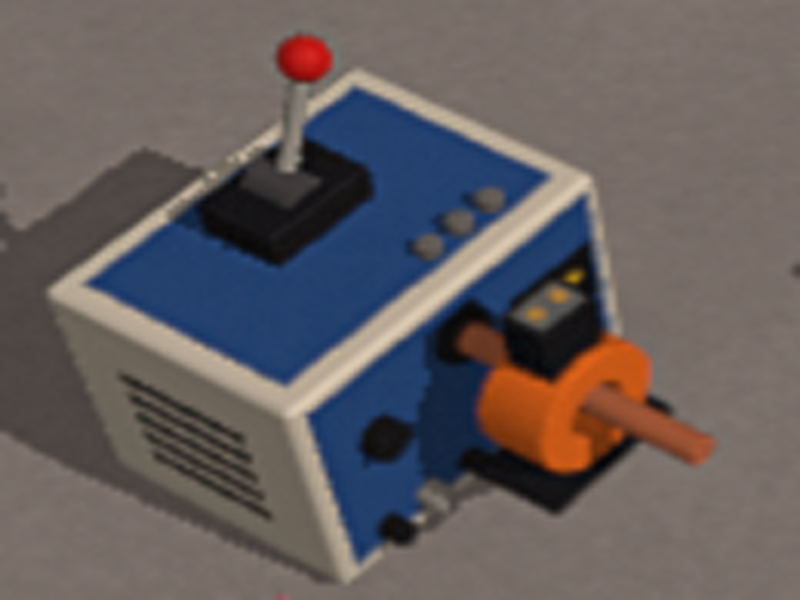

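The crops show the set's top corners at c1 (397,93), (698,138), (645,537) and (338,487), the bar tip at c1 (73,252) / c2 (708,448), and the block top at c1 (246,261) / c2 (557,305). The ring is orange, so it is the real one; the pink look-alike stands apart at the top edge of c1.

```bash
python3 - <<'E'
from h import *
np.set_printoptions(precision=4,suppress=True)
C={n:viewer.get_calibration(n) for n in("scene","top")}
f1=lambda u,v:(350+(u+.5)/6-.5,160+(v+.5)/5.7-.5)
f2=lambda u,v:(160+(u+.5)*130/800-.5,115+(v+.5)*115/600-.5)
P=plane(C["top"],[f1(*p) for p in((397,93),(698,138),(645,537),(338,487))],.17)
c2=plane(C["scene"],[f2(*p) for p in((293,413),(50,292),(357,68),(593,180))],.17)
for Q in (P,c2):
    print(Q[:,:2].tolist(),"ctr",Q.mean(0),np.linalg.norm(Q-np.roll(Q,-1,0),axis=1))
    y=(Q[0]+Q[3]-Q[1]-Q[2])/2; x=(Q[0]+Q[1]-Q[2]-Q[3])/2
    print("yaw",np.degrees(np.arctan2(-y[0],y[1])),np.degrees(np.arctan2(x[1],x[0])))
tt=f1(73,252);ts=f2(708,448)
print("tip",tri(C["top"],tt,C["scene"],ts),plane(C["top"],[tt],.135),plane(C["scene"],[ts],.135))
bt=f1(246,261);bs=f2(557,305)
print("block top",tri(C["top"],bt,C["scene"],bs),plane(C["top"],[bt],.2),plane(C["scene"],[bs],.2))
E
```

```text
[[0.6898900495593925, -0.22549905563526745], [0.666938684620096, -0.3794372257575182], [0.4523610903328963, -0.34706589209945], [0.4772719827249987, -0.1927696524569109]] ctr [ 0.5716 -0.2862  0.17  ] [0.1556 0.217  0.1563 0.2151]
yaw -8.826329451315143 -8.664693183882113
[[0.6882016781415351, -0.22273108613648152], [0.667535581354095, -0.37509212495812827], [0.4542308850087068, -0.34362091525858307], [0.48082492600270044, -0.1884712098863962]] ctr [ 0.5727 -0.2825  0.17  ] [0.1538 0.2156 0.1574 0.2102]
yaw -8.737205635361263 -8.88060724937464
tip (array([ 0.605 , -0.0598,  0.1366]), np.float64(0.00535044831640636)) [[ 0.6064 -0.0624  0.135 ]] [[ 0.6031 -0.0579  0.135 ]]
block top (array([ 0.5922, -0.1404,  0.2009]), np.float64(0.005501113273407895)) [[ 0.5936 -0.1431  0.2   ]] [[ 0.5907 -0.1383  0.2   ]]
```

Set yaw is about -8.8° and q is about 0.08 (the knob is consistent with the hinge to 1 mm). The tip and block heights triangulate to 0.137 and 0.201, against expected 0.135 and 0.200. I'll move to just behind the lever with the jaw shut.

play_rows(commands=[[[3,4,6],[0,0,8]],[[8,9,10],[0,0,18]],[[12,14,10],[0,0,28]],[[16,19,10],[0,0,38]],[[20,24,10],[0,0,48]],[[24,29,10],[0,0,58]],[[28,33,10],[0,0,66.9]],[[31.3,36.3,7],[0,0,66.9]],[[31.3,36.3,4.5],[0,0,66.9]],[[31.3,36.3,4.5],[0,0,66.9]],[[31.3,36.3,4.5],[0,0,66.9]]], jaw=0, grip_force=30)

```text
t: 1.52
ee_pos: [0.4794, -0.2922, 0.2513]
tcp_rot: [0.0, 0.76, 0.65, -0.0]
wrist_force: [0.5, 0.2, -0.7]
grip_width: 0.004
```

play_rows(commands=[[[2.5,-0.4,0],[0,0,0]],[[4,-0.6,0],[0,0,0]],[[5.2,-0.8,0],[0,0,0]],[[6.4,-1.0,0],[0,0,0]],[[7.6,-1.15,0],[0,0,0]],[[8.6,-1.3,0],[0,0,0]],[[9.3,-1.4,0],[0,0,0]],[[9.8,-1.5,0],[0,0,0]],[[10.0,-1.5,0],[0,0,0]],[[10.0,-1.5,0],[0,0,0]]])

```text
t: 2.78
ee_pos: [0.5799, -0.306, 0.2506]
tcp_rot: [0.0, 0.759, 0.651, 0.0]
wrist_force: [-0.3, 0.9, -0.6]
grip_width: 0.004
```

```bash
python3 - <<'E'
from h import *
I={n:viewer.grab_frame(n) for n in("scene","top")}
C={n:viewer.get_calibration(n) for n in I}
a=cv2.resize(I["scene"][70:210,140:300],None,fx=4,fy=4,interpolation=cv2.INTER_CUBIC)
cv2.imwrite("pics/l1.png",a[:,:,::-1])
X=np.array([.9884,-.1521]);H=np.array([.569,-.3043])
for q in(.85,.92,1): 
    s=80e-3*np.array([np.sin(q-.5),np.cos(q-.5)]); print(q,proj(C["scene"],[*(H+X*s[0]),.192+s[1]]))
for c in blobs(I["scene"],(0,150,90),(8,255,255),(190,110,235,150),4): m=cv2.moments(c);print("red",m["m10"]/m["m00"],m["m01"]/m["m00"],m["m00"])
E
```

```text
0.85 [[194.05563072 138.11895827]]
0.92 [[192.90218866 139.75006419]]
1 [[191.66461172 141.68624416]]
red 192.5175438596491 140.94298245614036 38.0
```

View pics/l1.png

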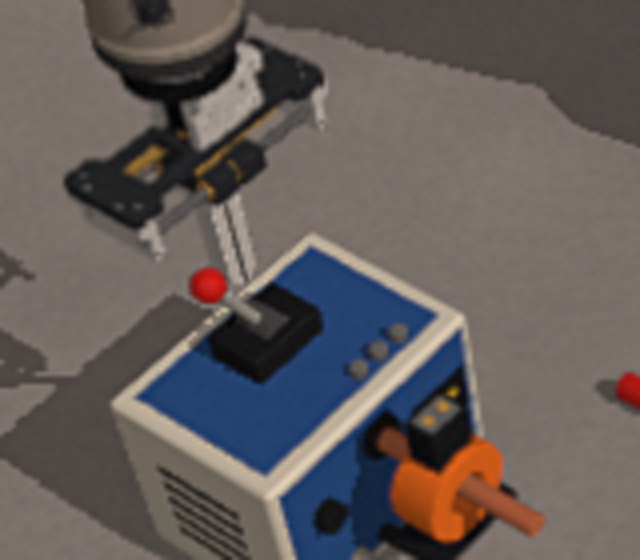

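The knob is at l1 (208,285), which is full-frame (192,141.3). That gives q of about 0.97, nearly at the stop, so I'll nudge a little further and watch the force.

play_rows(commands=[[[0.2,0,0],[0,0,0]],[[0.3,-0.05,0],[0,0,0]],[[0.3,-0.05,0],[0,0,0]]])

```text
t: 3.25
ee_pos: [0.5815, -0.3063, 0.2504]
tcp_rot: [-0.001, 0.759, 0.651, -0.001]
wrist_force: [-10.5, 2.2, 5.5]
grip_width: 0.006
```

The lever is at the stop, with 10 N felt. I'll back off, rise and move over the terminal block.

play_rows(commands=[[[-2.5,0.4,0],[0,0,0]],[[-4,0.6,3],[0,0,0]],[[-4,0.6,8],[0,0,0]],[[-2,5,8],[0,0,0]],[[0,11,8],[0,0,0]],[[1.1,16.5,5],[0,0,0]],[[1.1,16.5,3],[0,0,0]],[[1.1,16.5,3],[0,0,0]],[[1.1,16.5,3],[0,0,0]]])

```text
t: 4.38
ee_pos: [0.5941, -0.1424, 0.2814]
tcp_rot: [0.0, 0.76, 0.65, 0.0]
wrist_force: [-0.9, 0.2, 0.9]
grip_width: 0.005
```

play_rows(commands=[[[0,0,0],[0,0,0]],[[0,0,0],[0,0,0]],[[0,0,0],[0,0,0]]], jaw=100)

```text
t: 4.75
ee_pos: [0.5939, -0.1418, 0.2808]
tcp_rot: [0.0, 0.759, 0.651, 0.0]
wrist_force: [0.4, 0.2, 0.0]
grip_width: 0.285
```

```bash
python3 - <<'E'
from h import *
C=viewer.get_calibration("wrist"); I=viewer.grab_frame("wrist"); S=viewer.grab_frame("scene")
st=status.get_state(); print(st["ee_pos"],st["tcp_rot"],st["grip_width"])
print(proj(C,[.5922,-.1405,.2]),proj(C,[.606,-.058,.135]))
for c in blobs(S,(0,150,90),(8,255,255),(180,110,225,160),4): m=cv2.moments(c);print("red",m["m10"]/m["m00"],m["m01"]/m["m00"],m["m00"])
cv2.imwrite("pics/w1.png",I[:,:,::-1])
E
```

```text
[ 0.59384118 -0.14163367  0.28056188] [2.01246886e-05 7.59271183e-01 6.50774362e-01 1.87357898e-05] 0.37530267675849505
[[316.30782352 207.78325143]] [[317.59894007  99.60829932]]
red 191.41843971631204 141.14893617021278 47.0
```

View pics/w1.png

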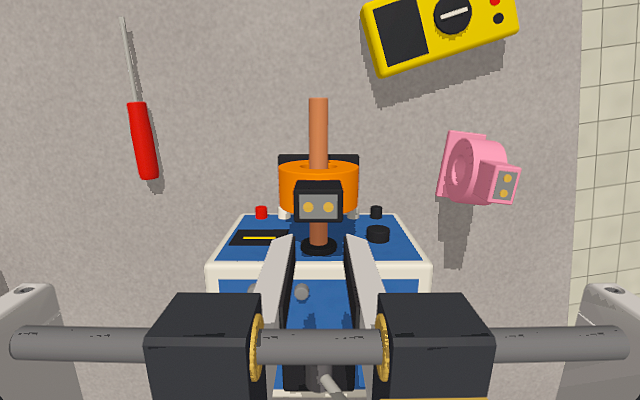

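In the wrist picture the block's top face is at about (319.5,207) against a predicted (316.3,208), so it sits about 2.5 mm further in x. The bar tip at (318,98) agrees. The knob reads q of about 1. I'll finish opening, descend and grip.

play_rows(commands=[[[0.1,0.1,0],[0,0,0]],[[0.1,0.1,-1],[0,0,0]],[[0.1,0.1,-2],[0,0,0]],[[0.1,0.1,-3],[0,0,0]],[[0.1,0.1,-3],[0,0,0]],[[0.1,0.1,-5],[0,0,0]],[[0.1,0.1,-7],[0,0,0]],[[0.1,0.1,-9],[0,0,0]],[[0.1,0.1,-10.3],[0,0,0]],[[0.1,0.1,-11.2],[0,0,0]],[[0.1,0.1,-11.2],[0,0,0]],[[0.1,0.1,-11.2],[0,0,0]]])

```text
t: 6.35
ee_pos: [0.5952, -0.1405, 0.169]
tcp_rot: [0.0, 0.759, 0.651, 0.0]
wrist_force: [-0.8, -0.1, 0.4]
grip_width: 0.997
```

play_rows(commands=[[[0,0,0],[0,0,0]],[[0,0,0],[0,0,0]],[[0,0,0],[0,0,0]],[[0,0,0],[0,0,0]],[[0,0,0],[0,0,0]],[[0,0,0],[0,0,0]],[[0,0,0],[0,0,0]],[[0,0,0],[0,0,0]]], jaw=20, grip_force=45)

```text
t: 7.35
ee_pos: [0.5947, -0.1405, 0.1684]
tcp_rot: [-0.0, 0.759, 0.651, -0.0]
wrist_force: [-1.3, 0.3, 1.2]
grip_width: 0.426
```

It gripped at 40 mm, the block's width. I'll lift 9 mm to centre the hole on the bar.

play_rows(commands=[[[0,0,0.3],[0,0,0]],[[-0.05,0,0.6],[0,0,0]],[[-0.1,0,0.9],[0,0,0]],[[-0.1,0,0.9],[0,0,0]],[[-0.1,0,0.9],[0,0,0]]])

```text
t: 7.98
ee_pos: [0.5938, -0.1405, 0.1774]
tcp_rot: [-0.0, 0.759, 0.651, -0.0]
wrist_force: [0.0, 0.3, -7.1]
grip_width: 0.424
```

```bash
python3 - <<'E'
from h import *
st=status.get_state(); print(st["ee_pos"],st["wrist_force"],st["ft_torque"],st["grip_width"])
S=viewer.grab_frame("scene"); W=viewer.grab_frame("wrist")
a=cv2.resize(S[150:230,210:300],(450,400),interpolation=cv2.INTER_CUBIC); b=cv2.resize(W[70:270,230:400],(340,400))
cv2.imwrite("pics/g1.png",np.hstack([a,b])[:,:,::-1])
E
```

```text
[ 0.59379022 -0.14054396  0.17739985] [ 0.02052761  0.25127116 -7.05575143] [ 0.01421026 -0.07606041 -0.00681197] 0.4235234120407511
```

View pics/g1.png

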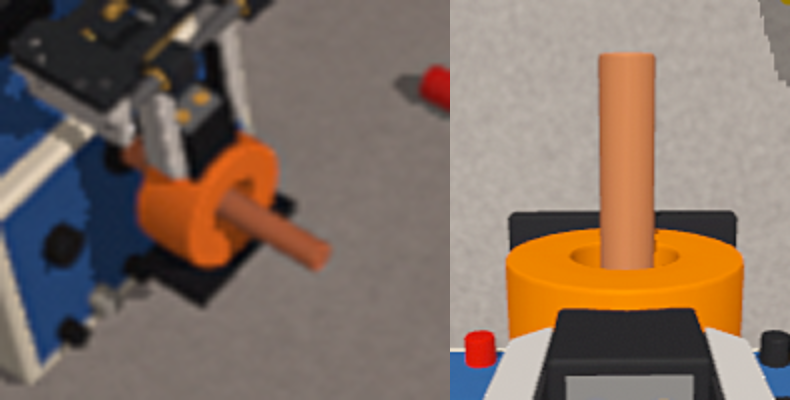

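The bar sits centred in the hole (bar centre 627, hole centre 624.5), and the force is pure weight at 7.1 N. I'll slide 14 cm along the bar.

play_rows(commands=[[[0.09,0.6,0],[0,0,0]],[[0.25,1.6,0],[0,0,0]],[[0.43,2.8,0],[0,0,0]],[[0.62,4.0,0],[0,0,0]],[[0.8,5.2,0],[0,0,0]],[[0.98,6.4,0],[0,0,0]],[[1.17,7.6,0],[0,0,0]],[[1.35,8.8,0],[0,0,0]],[[1.54,10.0,0],[0,0,0]],[[1.72,11.2,0],[0,0,0]],[[1.91,12.4,0],[0,0,0]],[[2.06,13.4,0],[0,0,0]],[[2.15,14.0,0],[0,0,0]],[[2.15,14.0,0],[0,0,0]]])

```text
t: 9.82
ee_pos: [0.6154, -0.0001, 0.1774]
tcp_rot: [-0.0, 0.759, 0.651, 0.0]
wrist_force: [0.7, 1.1, -5.1]
grip_width: 0.426
```

Clear of the bar with no side force. I'll carry it over the nearer green tray, centre about (0.448, 0.258).

play_rows(commands=[[[0,1.5,1.5],[0,0,1]],[[-0.8,4,3],[0,0,3]],[[-3,7,3],[0,0,4]],[[-6,11,3],[0,0,5]],[[-9,15,3],[0,0,6]],[[-12,19,3],[0,0,7]],[[-14.5,22.5,3],[0,0,8]],[[-16,24.8,3],[0,0,9]],[[-16.7,25.8,2],[0,0,9]],[[-16.7,25.8,0],[0,0,9]],[[-16.7,25.8,-2],[0,0,9]],[[-16.7,25.8,-3],[0,0,9]],[[-16.7,25.8,-3],[0,0,9]]])

```text
t: 11.45
ee_pos: [0.448, 0.2574, 0.1472]
tcp_rot: [-0.0, 0.706, 0.708, -0.0]
wrist_force: [-0.5, -0.2, -6.5]
grip_width: 0.424
```

```bash
python3 - <<'E'
from h import *
st=status.get_state(); print(st["ee_pos"],st["wrist_force"],st["grip_width"])
S=viewer.grab_frame("scene"); W=viewer.grab_frame("wrist")
a=cv2.resize(S[150:310,310:500],(475,400),interpolation=cv2.INTER_CUBIC); b=cv2.resize(W[20:350,190:460],(327,400))
cv2.imwrite("pics/p1.png",np.hstack([a,b])[:,:,::-1])
E
```

```text
[0.44804146 0.25737152 0.14717919] [-0.46393314 -0.21882681 -6.49247349] 0.42368339187364557
```

View pics/p1.png

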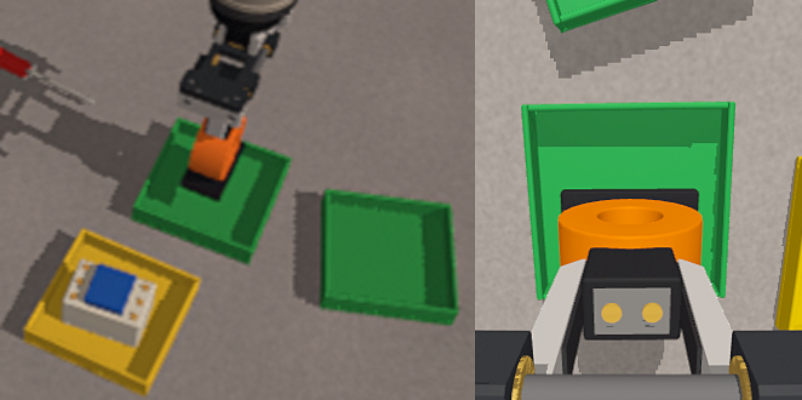

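The part hangs centred over the nearer green tray (p1 left, (212,185)), upright and aligned with it. I'll lower it slowly.

play_rows(commands=[[[0,0,-1],[0,0,0]],[[0,0,-2.2],[0,0,0]],[[0,0,-3.4],[0,0,0]],[[0,0,-4.2],[0,0,0]],[[0,0,-4.6],[0,0,0]],[[0,0,-4.8],[0,0,0]],[[0,0,-4.9],[0,0,0]],[[0,0,-5.0],[0,0,0]],[[0,0,-5.0],[0,0,0]]])

```text
t: 12.68
ee_pos: [0.4484, 0.2575, 0.0976]
tcp_rot: [0.0, 0.706, 0.708, 0.0]
wrist_force: [0.6, 0.3, -6.4]
grip_width: 0.426
```

play_rows(commands=[[[0,0,-0.05],[0,0,0]],[[0,0,-0.1],[0,0,0]],[[0,0,-0.15],[0,0,0]],[[0,0,-0.15],[0,0,0]]])

```text
t: 13.18
ee_pos: [0.4483, 0.2575, 0.0962]
tcp_rot: [0.0, 0.706, 0.708, 0.0]
wrist_force: [-3.3, -0.7, 2.7]
grip_width: 0.424
```

The floor has been touched, so I'll release.

play_rows(commands=[[[0,0,0.03],[0,0,0]],[[0,0,0.03],[0,0,0]],[[0,0,0.03],[0,0,0]],[[0,0,0.03],[0,0,0]],[[0,0,0.03],[0,0,0]],[[0,0,0.03],[0,0,0]],[[0,0,0.03],[0,0,0]],[[0,0,0.03],[0,0,0]]], jaw=100)

```text
t: 14.18
ee_pos: [0.4483, 0.2575, 0.0963]
tcp_rot: [-0.0, 0.706, 0.708, -0.0]
wrist_force: [-0.1, -0.2, -0.5]
grip_width: 1.003
```

play_rows(commands=[[[0,0,1],[0,0,0]],[[0,0,3],[0,0,0]],[[0,0,6],[0,0,0]],[[0,0,10],[0,0,0]],[[0,0,15],[0,0,0]],[[0,-6,18],[0,0,0]],[[0,-12,20],[0,0,0]],[[0,-18,20],[0,0,0]],[[0,-24,20],[0,0,0]],[[0,-24,20],[0,0,0]]])

```text
t: 15.42
ee_pos: [0.448, 0.0133, 0.297]
tcp_rot: [0.0, 0.708, 0.706, -0.0]
wrist_force: [-0.3, 0.9, 0.3]
grip_width: 0.999
```

```bash
python3 - <<'E'
from h import *
np.set_printoptions(precision=4,suppress=True)
st=status.get_state(); print(st["t"],st["ee_pos"],st["wrist_force"],st["grip_width"])
S=viewer.grab_frame("scene"); T=viewer.grab_frame("top")
C={n:viewer.get_calibration(n) for n in("scene","top")}
U={}
for n,I,roi in(("scene",S,(180,110,225,160)),("top",T,(425,190,470,235))):
    c=blobs(I,(0,150,90),(8,255,255),roi,4)[0]; m=cv2.moments(c);U[n]=(m["m10"]/m["m00"],m["m01"]/m["m00"])
k,e=tri(C["top"],U["top"],C["scene"],U["scene"]); s=(k[:2]-[.569,-.3043])@[.9884,-.1521]
print("knob",k,e,"q",.5+np.arcsin(s/.08))
T0=cv2.imread("pics/top0.png")[:,:,::-1]
d=cv2.absdiff(T,T0).max(2); 
for n,r in(("relay+yellow",(250,168,302,220)),("meter",(318,132,360,192)),("pink",(372,140,410,172)),("screwdriver",(312,268,385,290))): x0,y0,x1,y1=r;print(n,(d[y0:y1,x0:x1]>50).sum())
a=cv2.resize(S[100:320,140:510],(740,440)); b=cv2.resize(T[225:285,220:300],None,fx=3,fy=3)
a[-180:,:240]=b
cv2.imwrite("pics/f1.png",a[:,:,::-1])
E
```

```text
15.425 [0.448  0.0133 0.297 ] [-0.2727  0.9252  0.2544] 0.9993346972468982
knob [ 0.6059 -0.3118  0.263 ] 0.0010568741580744962 q 0.9894875617904603
relay+yellow 0
meter 0
pink 0
screwdriver 225
```

View pics/f1.png

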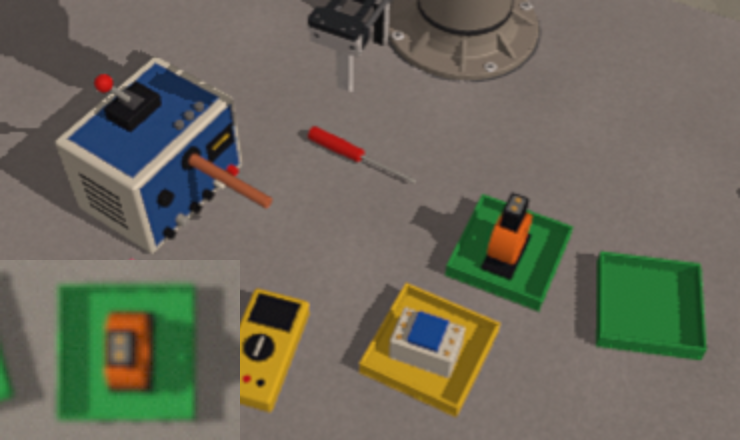

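The transformer stands upright in the nearer green tray, the lever is off (q of about 0.99), and the relay and meter show no change. The screwdriver's top-view difference comes from the arm being in front of it: in the scene view its handle is still at (307,172), as at the start.

```bash
python3 -c "
from cell import ticket
print(ticket.finish_job())"
```

```text
the job is handed in; nothing more can be done
None
```

The job is done and handed in at about 15.4 s, well inside the 51 s limit.

- **Lever:** I pushed it over to its end stop, where about 10 N was felt. The last check measured q ≈ 0.99 (off).
- **Transformer:** I gripped it by its terminal block, lifted it 9 mm to centre the hole on the bar, and slid it off the open end. Readings taken before and after the slide showed only its weight; I did not log the force during the slide. It touched down lightly in the nearer green tray, with a reading of about 3 N before release.
- **Last checks:** The pictures show the transformer standing on its foot inside the nearer green tray, with the gripper clear. The relay, the meter and the pink look-alike show no change in the top view.
- **Check that disagreed:** The top-view comparison flagged the screwdriver (225 changed pixels). I put this down to the arm hanging over it. In the scene view its handle is where it started, to within a pixel or so.

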